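# Free the locked centrifuge lid with the release rod

## Robot

A 6-joint arm with a two-finger parallel gripper is mounted at the origin on the work surface. World frame = base frame: x ahead of the robot, y to its left, z up, the work surface at z = 0. Lengths are in m, angles in rad, forces in N, time in s.
With the tool pointing down it reaches from about 0.275 to 0.875 m from the base axis. Payload 12.5 kg.
Tool frame: the origin (TCP) lies on the centre line of the jaws, within the pads' length; the fingertips stand r.finger_overhang ahead of it and the grasp point (between the pads) lies 3 mm ahead of it (r.finger_overhang is the distance from the TCP to the fingertips, in m); z points along the fingers, y is the line along which they close (so a half turn about z gives the same grasp; the last joint's range is limited). The gripper opens to 85 mm and grips with 20 to 120 N. Pads are 22 mm wide; open, the fingers measure 114 mm over their backs; the gripper's body (76 mm by 85 mm) begins 54 mm behind the grasp point. The pads swing forward as they close: fully open they stand 13 mm farther back than shut.
Start: joints at [-1.218, 0.351, 1.652, -0, 1.139, -0.085], TCP at [0.233, -0.498, 0.253] pointing down, gripper open.
Joint ranges: [-2.75, 2.75], [-0.79, 2.1], [0.01, 2.65], [-1.57, 4.71], [0.07, 3.14], [-2.87, 2.87]. Speed limits (rad/s): [2.22, 2.22, 2.79, 3.14, 3.14, 3.14].

## Interface

Orientations are given as a unit quaternion [x, y, z, w].
In Python, from cell import r, optics gives the robot as it stands. The module is installed in compiled form; this text tells all that it offers. Calls block until the motion is done:
- r.move_to(position, orientation): joint-space move of the TCP to a pose.
- r.move_linear(position, rot=None, vel=0.15): straight line of the TCP; rot=None keeps the orientation; vel is the mean speed in m/s.
- r.set_joints(angles): joint-space move.
- r.set_gripper(opening, squeeze=None): opening from 0.0 (shut) to 1.0 (fully open); squeeze is the grip in N (None keeps the last); returns when the fingers have stopped.
- r.sleep(seconds).
- r.inverse_kinematics(position, orientation): joint angles nearest the present ones, or None.
- optics.get_image(name): name is "scene" or "top" or "wrist"; returns a dict with "pixels" (480x640x3 uint8, red, green, blue), "depth" (480x640 float32, m along the optical axis (not along the pixel's ray), 0 where there is no reading), "fx", "fy", "cx", "cy" (pixels), "camera_from_world" (4x4, takes a point from world to camera coordinates); the wrist camera has in their place "mount" (4x4, takes a point from camera to tool coordinates, whose origin is the TCP and whose axes are the flange's). Camera axes: x right, y down, z forward; pixel columns grow to the right and rows downward; lengths in m; the calibration is good to about 2 mm. The wrist camera is an equidistant fisheye: a pixel r from the principal point sees the ray r / f radians off the axis. A picture is of the moment at which its call begins: read the wrist's pose just before it.
A pose or a line that the arm cannot do raises r.PlanningError and nothing moves.
- r.hand_in(): hands the job in; it is judged then, once.
Readings, each from a call of its own:
- r.current_t(): time.
- r.current_q(): joint angles.
- r.current_qvel(): joint speeds.
- r.current_effort(): joint torques, N m.
- r.current_tool_pos(): TCP position.
- r.current_ee_rot(): TCP orientation.
- r.current_contact_force(): force on the tool from outside, world axes, zero at the start.
- r.current_torque(): the same for the moment, N m.
- r.current_opening(): opening from 0.0 (shut) to 1.0 (fully open).
- r.current_finger_force(): force on a finger pad.
Only numpy, scipy, OpenCV 4.12 (cv2) and the standard library are available. Lean on these libraries where they do the work, as an engineer would, in place of code of your own. Each camera call takes 0.05 s, during which the arm holds its last target. There are 200 camera calls.

## Task

The centrifuge has lost power with its lid locked. Take the orange-handled release rod out of the tool rack, push it down through the narrow slot in the centrifuge's front deck and feel for the hidden latch tab, pressing it gently until the lid springs open (never more than 15 N on the brittle tab, nor 25 N anywhere on the machine). Then stand the rod back in its own hole in the rack, fully home, and leave everything else where it stands.

Things in the scene. Friction and masses are not known exactly. Their poses are not given: they have to be found in the camera images.
- rod_grip (a point): centre of the release rod's handle. The rod is 155 mm long, about 90 g, and stands upright in one of the rack's holes: a square orange handle 20 x 20 mm, 70 mm long, black band near its top, above a round steel blade, 8 mm diameter, 85 mm long, whose last 4 mm taper to a flat 5 mm end. x and y lie square to the handle's flats (any turn), z up along the rod
- rod_tip (a point): lower end of the rod's blade, on its axis, 120 mm below the handle's centre; axes as rod_grip
- rack: grey tool rack, fixed, 210 mm long (its x), 60 wide, 50 high; origin under its centre. Three round holes of 11 mm diameter (mouth chamfered 2 mm), 40 mm deep, at x = -70, 0 and +70 mm on its centre line; the rod, a brush and a driver stand in them in any order, lower ends on the holes' floors 10 mm above the table
- centrifuge: benchtop centrifuge, white with a blue lid, fixed, 260 mm deep (x), 224 wide (y), 120 high without the lid; origin under its centre, front towards its own -x. It stands left or right of the rack. The front 80 mm of its top is a flat white deck at 120 mm height with the release slot in it; nothing on the deck is taller than 2 mm
- slot (a point): centre of the release slot's mouth, at deck height (120 mm above the table), framed in orange. The slot is 60 mm long (its y, across the machine) and 11 mm wide (its x); z up. The deck is 12 mm thick with a free hollow below. Away from the hidden tab the rod meets nothing until its handle reaches the deck, 85 mm down
- latch_bar: hidden sprung bar carrying the latch tab; its origin is 26 mm behind and 80 mm below the slot's centre whatever the tab's place, which is not measured. The tab, black, 14 mm wide along the slot, lies under it, its centre up to 16 mm either way along it, its top 25 to 49 mm below the deck. It yields from 2.4 N, +0.6 N per mm, frees the lid after 6 to 8 mm (6 to 9 N), hard stop at 9.5 mm, springs back
- lid (a joint): angle of the centrifuge's lid about its hinge at the rear of the machine: 0 shut and locked, springs by itself to about 0.75 rad once freed and stays there
- lid_front (a point): middle of the lid's front edge, half-way up its 22 mm thickness; the edge lies 42 mm behind the slot's centre line, its top 23 mm above the deck while shut; it swings up and back when freed, rising about 115 mm
- rod: the release rod as a whole; origin at its lower end
- brush: brush with a slim round blue handle (18 mm thick), 145 mm long overall, stands in the rack; leave it; origin at its lower end
- driver: tool with a round black handle, 150 mm overall, stands in the rack; leave it; origin at its lower end
- reagent_bottle: white bottle, red cap, 66 mm across, 160 mm high, bystander
- amber_jar: amber jar, 60 mm across, 90 mm high, bystander
- tip_box: orange pipette-tip box 85 x 120 x 56 mm, bystander
- tube_rack: green tube rack 80 x 160 x 59 mm, bystander
- beaker: white cup 70 mm across, 80 mm high, bystander
Not all that is in view belongs to the job. What is shaped like the rod but turquoise or white is not meant.

How it is judged:
On the way, in this order (a step that is already met when the one before it is completed fails the run):
1. the rod's tip is in the slot, more than 15 mm below the deck (z of rod_tip in the frame of slot below -0.015 m and x of rod_tip in the frame of slot between -0.01 and 0.01 m and y of rod_tip in the frame of slot between -0.034 and 0.034 m), for 0.1 s.
2. the lid springs up (beyond 0.15 rad) with the rod in the slot (all of step 1 and value of joint lid above 0.15 rad), for 0.05 s.
At the end, for the whole second after the job is handed in: the lid stands open (beyond 0.4 rad), and the rod stands upright (within 0.15 rad) in the rack hole it came from, fully down (its tip within 8 mm and its handle's centre within 20 mm of where they were at the start) (value of joint lid above 0.4 rad and distance of rod_tip from where it was at the start of the episode below 0.008 m and angle between rod_grip's own z axis and vertical below 0.15 rad and distance of rod_grip from where it was at the start of the episode below 0.02 m); the robot touches nothing.
It fails at once if the rod presses on the latch tab with more than 15 N (contact force between rod and latch_bar above 15 N).
It fails at once if the rod presses on the centrifuge with more than 25 N (contact force between rod and centrifuge above 25 N).
It fails at once if another tool or a bystander is moved by more than 30 mm (distance of any of brush, driver, reagent_bottle, amber_jar, tip_box, tube_rack, beaker from where it was at the start of the episode above 0.03 m).
It also fails if it takes over 72 s, if anything falls off the work surface, if the arm or the gripper's body presses on something with over 40 N, if the wrist force passes 120 N, or if a joint passes its speed limit or range.

## Working session

There is one attempt and no reset: what is moved stays moved. The work goes in short steps, each a Python script; the robot and the scene stay as the last script left them, time stands still between calls to the robot, and variables do not carry over. Pictures are saved under pics/ and viewed, at most 10 in all, crops included, and the job is handed in when it is done.

```bash
mkdir -p pics; python3 - <<'E'
from cell import r, optics
import cv2,numpy as np
for n in("scene","top"):
    d=optics.get_image(n); np.savez(f"{n}.npz",**d)
    cv2.imwrite(f"pics/{n}1.png",d["pixels"][:,:,::-1])
    print(n,d["fx"],d["cx"],d["cy"],np.round(d["camera_from_world"],3).tolist())
print(r.current_t(),r.finger_overhang,r.current_ee_rot(),r.current_contact_force())
E
```

```text
scene 455.3763524561744 315.0792885652173 239.93819656171442 [[-0.606, 0.795, 0.014, 0.358], [0.608, 0.474, -0.637, -0.316], [-0.513, -0.378, -0.771, 1.428], [0.0, 0.0, 0.0, 1.0]]
top 478.7100376577468 321.1255272785489 242.9304434396213 [[0.027, -1.0, -0.014, 0.0], [-0.995, -0.026, -0.092, 0.627], [0.091, 0.016, -0.996, 1.244], [0.0, 0.0, 0.0, 1.0]]
0.1 0.022 [ 9.76135393e-01  2.17162159e-01 -7.78020328e-05 -5.34818782e-04] [-0.08366428  0.565024   -0.59873746]
```

View pics/scene1.png

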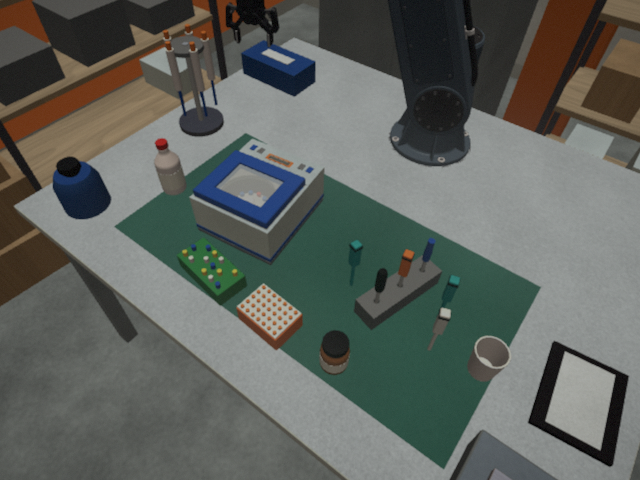

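View pics/top1.png

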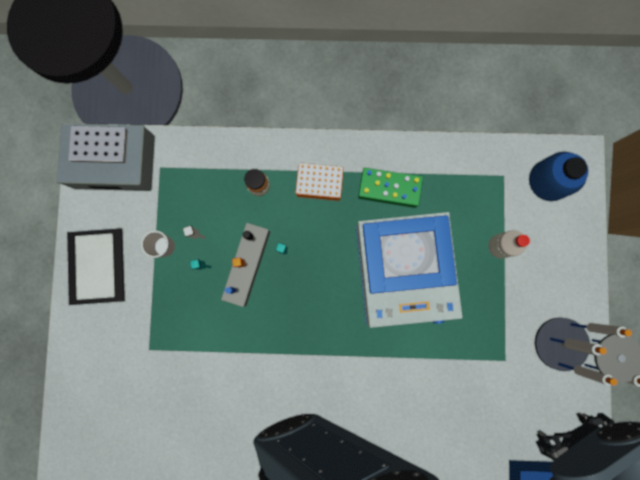

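The rod stands in the rack's middle hole (top view 237,262), with the driver at (248,235) and the brush at (231,290). The centrifuge is on the right with its front towards the robot, and the slot is near (413,307). Next I'll measure these positions.

```bash
cat > h.py <<'E'
import numpy as np,cv2
def cloud(d):
    v,u=np.mgrid[:480,:640]; z=d["depth"]
    P=np.stack([(u-d["cx"])/d["fx"]*z,(v-d["cy"])/d["fy"]*z,z,np.ones_like(z)],-1)
    return (P@np.linalg.inv(d["camera_from_world"]).T)[...,:3]
E
python3 - <<'E'
from h import *
for n in("top","scene"):
    d=np.load(n+".npz"); W=cloud(d); hsv=cv2.cvtColor(d["pixels"],cv2.COLOR_RGB2HSV); ok=d["depth"]>0
    H,S,V=[hsv[...,i].astype(int) for i in range(3)]
    m=ok&(H<20)&(S>140)&(V>90)&(W[...,2]>.03)&(W[...,2]<.2)&(abs(W[...,1])<.6)&(W[...,0]<.9)&(W[...,0]>.2)
    k,l,st,c=cv2.connectedComponentsWithStats(m.astype(np.uint8))
    for i in range(1,k):
        if st[i,4]>8: p=W[l==i]; print(n,"orange",c[i].round(1),st[i,4],np.percentile(p,[5,50,95],axis=0).round(4).tolist())
    g=ok&(S<60)&(abs(W[...,2]-.05)<.006)&(W[...,1]>.0)&(W[...,1]<.4)&(W[...,0]<.75)&(W[...,0]>.2)
    k,l,st,c=cv2.connectedComponentsWithStats(g.astype(np.uint8)); i=1+st[1:,4].argmax()
    p=W[l==i]; print(n,"rack",cv2.minAreaRect(p[:,:2].astype(np.float32)),np.median(p,0))
    g=ok&(abs(W[...,2]-.12)<.005)&(W[...,1]<.1)&(W[...,1]>-.4)&(W[...,0]<.7)
    k,l,st,c=cv2.connectedComponentsWithStats(g.astype(np.uint8)); i=1+st[1:,4].argmax()
    p=W[l==i]; print(n,"deck",cv2.minAreaRect(p[:,:2].astype(np.float32)),np.median(p,0),len(p))
    g=ok&(H>100)&(H<125)&(S>140)&(abs(W[...,2]-.142)<.008)&(W[...,1]<.1)&(W[...,1]>-.4)&(W[...,0]<.8)
    p=W[g]; print(n,"lid",cv2.minAreaRect(p[:,:2].astype(np.float32)),len(p))
    for nm,g in(("tall",ok&(W[...,2]>.07)&(W[...,2]<.2)&(W[...,1]>.07)&(W[...,1]<.45)&(W[...,0]<.75)&(W[...,0]>.2)),):
        k,l,st,c=cv2.connectedComponentsWithStats(g.astype(np.uint8))
        for i in range(1,k):
            if st[i,4]>8: p=W[l==i]; print(n,nm,c[i].round(1),st[i,4],np.median(p,0).round(3),p[:,2].max().round(3))
t=np.load("top.npz")["pixels"]; s=np.load("scene.npz")["pixels"]
z=lambda a:cv2.resize(a,(400,400),interpolation=cv2.INTER_CUBIC)
cv2.imwrite("pics/crop1.png",np.hstack([z(t[240:290,212:262]),z(t[280:330,388:438])])[:,:,::-1])
E
```

```text
top orange [260.3 188. ] 33 [[0.7558, 0.1667, 0.0599], [0.7606, 0.1779, 0.0629], [0.7777, 0.1971, 0.067]]
top orange [522.2 240.2] 114 [[0.6222, -0.4735, 0.1538], [0.6337, -0.4612, 0.1602], [0.6435, -0.4503, 0.1636]]
top orange [237.8 262. ] 69 [[0.5549, 0.2036, 0.1232], [0.5637, 0.212, 0.163], [0.5728, 0.2223, 0.1684]]
top rack ((0.5649624466896057, 0.21371927857398987), (0.061636973172426224, 0.2099742293357849), 74.24260711669922) [0.55648121 0.2111458  0.05022704]
top deck ((0.5611270070075989, -0.20300160348415375), (0.2605932950973511, 0.22488710284233093), 7.31359338760376) [ 0.47874463 -0.20233038  0.12056575] 3247
top lid ((0.5957882404327393, -0.1969519555568695), (0.16596834361553192, 0.20635032653808594), 7.1590657234191895) 3404
top tall [191.6 231.6] 146 [0.635 0.332 0.148] 0.159
top tall [161.9 243.1] 92 [0.611 0.421 0.078] 0.085
top tall [248.  234.8] 87 [0.63  0.191 0.155] 0.166
top tall [281.7 247.8] 96 [0.601 0.109 0.153] 0.16
top tall [239.  261.8] 117 [0.564 0.209 0.162] 0.169
top tall [198.2 263.9] 135 [0.557 0.31  0.15 ] 0.159
top tall [230.5 289.4] 68 [0.499 0
[... 738 characters left out ...]
048401832581, -0.19923734664916992), (0.26468801498413086, 0.22606195509433746), 7.61375093460083) [ 0.47816091 -0.177186    0.11893734] 2027
scene lid ((0.5985692739486694, -0.19452393054962158), (0.17164598405361176, 0.2123934030532837), 7.120793342590332) 2804
scene tall [436.6 132.6] 53 [0.212 0.088 0.194] 0.2
scene tall [355.2 252.7] 293 [0.608 0.12  0.131] 0.156
scene tall [428.4 250.3] 192 [0.502 0.238 0.126] 0.156
scene tall [405.8 263.1] 294 [0.572 0.22  0.14 ] 0.167
scene tall [380.8 280.5] 249 [0.638 0.201 0.136] 0.161
scene tall [450.6 288.1] 301 [0.565 0.321 0.132] 0.156
scene tall [441.6 320.4] 327 [0.644 0.341 0.134] 0.158
scene tall [484.  346.6] 189 [0.605 0.429 0.077] 0.082
```

View pics/crop1.png

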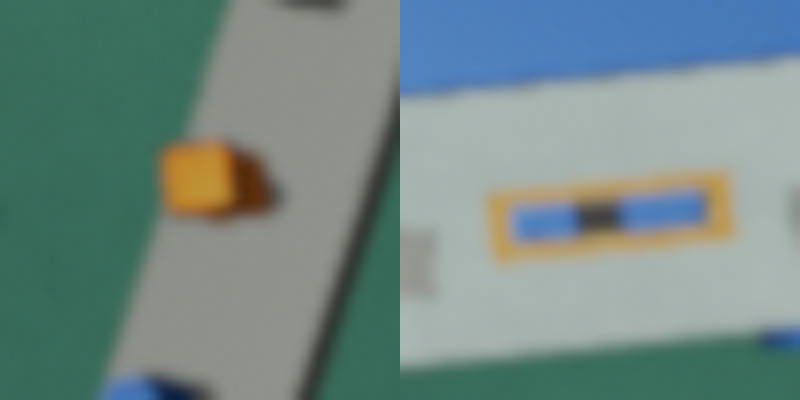

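The crop shows the handle almost square to the world axes. The slot frame is clear, and the black tab shows inside it a little left of centre, at about (598,217) in the crop. I'll move above the rod and look with the wrist camera.

```bash
cat >> h.py <<'E'
from scipy.spatial.transform import Rotation as R
def down(a): # tool x heading a, z down
    return (R.from_euler('z',a)*R.from_euler('x',np.pi)).as_quat()
def wcloud(d,p,q):
    v,u=np.mgrid[:480,:640]; x=(u-d["cx"])/d["fx"]; y=(v-d["cy"])/d["fy"]; t=np.hypot(x,y)+1e-9
    z=d["depth"]; k=np.tan(np.minimum(t,1.5))/t*z
    P=np.stack([x*k,y*k,z],-1); M=d["mount"]
    return R.from_quat(q).apply((P@M[:3,:3].T+M[:3,3]).reshape(-1,3)).reshape(480,640,3)+p
E
python3 - <<'E'
from h import *
from cell import r, optics
d=np.load("top.npz"); W=cloud(d); c=np.linalg.inv(d["camera_from_world"])[:3,3]; print("cam",c.round(3))
hsv=cv2.cvtColor(d["pixels"],cv2.COLOR_RGB2HSV)
for nm,g in(("dark",hsv[...,2]<75),("blue",(hsv[...,0]>100)&(hsv[...,1]>110)),("frame",(hsv[...,0]<25)&(hsv[...,1]>50))):
    m=np.zeros((480,640),bool); m[300:315,398:432]=1; m&=g; p=W[m]; v,u=np.nonzero(m)
    print(nm,m.sum(),u.min(),u.max(),v.min(),v.max(),p.mean(0).round(4),p.min(0).round(4),p.max(0).round(4), cv2.minAreaRect(p[:,:2].astype(np.float32)))
w=optics.get_image("wrist"); print(w["mount"].round(3).tolist(),w["fx"],w["cx"],w["cy"])
for a in(0,np.pi,-np.pi/2,np.pi/2): print(a,[None if k is None else k.round(2).tolist() for k in(r.inverse_kinematics([.565,.215,.29],down(a)),r.inverse_kinematics([.475,-.21,.29],down(a)))])
r.move_to([.565,.215,.29],down(0)); print(r.current_t(),r.current_tool_pos())
p,q=r.current_tool_pos(),r.current_ee_rot(); w=optics.get_image("wrist"); np.savez("w1.npz",p=p,q=q,**w)
cv2.imwrite("pics/w1.png",w["pixels"][:,:,::-1])
E
```

```text
cam [ 0.51  -0.003  1.296]
dark 3 411 413 307 307 [ 0.4664 -0.2148  0.089 ] [ 0.4662 -0.217   0.0858] [ 0.4665 -0.2129  0.0907] ((0.4664115011692047, -0.21494480967521667), (0.00012382464774418622, 0.004170178901404142), 4.2595038414001465)
blue 40 403 424 305 308 [ 0.4667 -0.2256  0.0584] [ 0.4608 -0.2568  0.0204] [ 0.5103 -0.0035  1.2956] ((0.48147904872894287, -0.12873418629169464), (0.2564358115196228, 0.01780497469007969), 81.01248168945312)
frame 145 399 429 301 312 [ 0.4687 -0.215   0.1188] [ 0.4547 -0.2604  0.0227] [ 0.483  -0.1773  0.1262] ((0.46935588121414185, -0.21878382563591003), (0.021315548568964005, 0.08414983749389648), 7.433954238891602)
[[0.0, -0.953, -0.303, 0.078], [1.0, 0.0, 0.0, 0.001], [-0.0, -0.303, 0.953, -0.122], [0.0, 0.0, 0.0, 1.0]] 371.64829954431775 311.1051553740408 236.06891355006286
0 [[0.29, 0.42, 1.46, -0.0, 1.26, 1.86], [-0.51, 0.26, 1.69, -0.0, 1.2, 1.06]]
3.141592653589793 [[0.29, 0.42, 1.46, 0.0, 1.26, -1.28], [-0.51, 0.26, 1.69, 0.0, 1.2, -2.08]]
-1.5707963267948966 [[0.29, 0.42, 1.46, 0.0, 1.26, -2.85], [-0.51, 0.26, 1.69, -0.0, 1.2, 2.64]]
1.5707963267948966 [[0.29, 0.42, 1.46, -0.0, 1.26, 0.29], [-0.51, 0.26, 1.69, 0.0, 1.2, -0.51]]
2.925 [0.56519336 0.21438622 0.28997328]
```

View pics/w1.png

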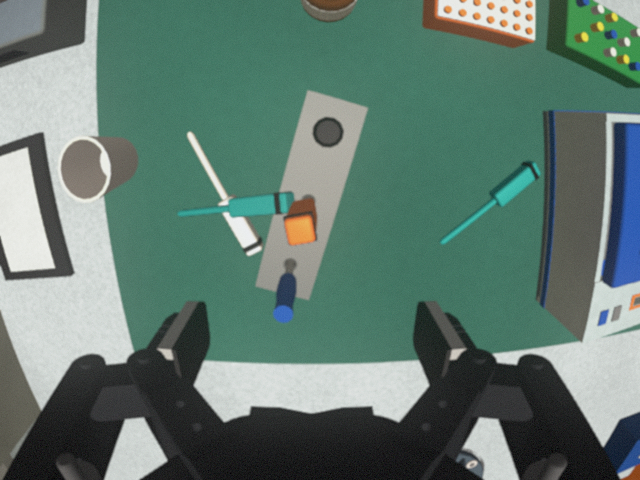

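The wrist view shows the orange handle's top at (300,228) and the brush and driver in line with it. The distractors are clear of the fingers. I'll measure the handle's position and turn, then grasp with the camera on the robot side, so it stays away from the lid later.

```bash
python3 - <<'E'
from h import *
from cell import r, optics
def handle(w,p,q):
    W=wcloud(w,p,q); hsv=cv2.cvtColor(w["pixels"],cv2.COLOR_RGB2HSV)
    m=(hsv[...,0]<22)&(hsv[...,1]>130)&(W[...,2]>.157)&(W[...,2]<.18)&(np.hypot(W[...,0]-.565,W[...,1]-.215)<.04)
    P=W[m]; rc=cv2.minAreaRect(P[:,:2].astype(np.float32)); print(m.sum(),P.mean(0).round(4),rc,np.median(P[:,2])); return rc
w=np.load("w1.npz"); handle(w,w["p"],w["q"])
r.move_to([.565,.215,.27],down(np.pi)); 
p,q=r.current_tool_pos(),r.current_ee_rot(); w=optics.get_image("wrist"); np.savez("w2.npz",p=p,q=q,**w); handle(w,p,q)
cv2.imwrite("pics/w2.png",w["pixels"][:,:,::-1]); print(r.current_t(),p)
E
```

```text
760 [0.5705 0.2216 0.1654] ((0.569779634475708, 0.2216859608888626), (0.019492631778120995, 0.01964212767779827), 8.781050682067871) 0.1656359898975443
865 [0.5679 0.2219 0.1656] ((0.5687323808670044, 0.2220488041639328), (0.020249556750059128, 0.019406655803322792), 10.804844856262207) 0.16579135615865132
5.675 [0.56501833 0.21499062 0.27002349]
```

```bash
python3 - <<'E'
from h import *
from cell import r, optics
def handle(w,p,q):
    W=wcloud(w,p,q); hsv=cv2.cvtColor(w["pixels"],cv2.COLOR_RGB2HSV)
    m=(hsv[...,0]<22)&(hsv[...,1]>130)&(W[...,2]>.157)&(W[...,2]<.18)&(np.hypot(W[...,0]-.569,W[...,1]-.222)<.03)
    P=W[m]; rc=cv2.minAreaRect(P[:,:2].astype(np.float32)); print(m.sum(),P.mean(0).round(4),rc); return rc
r.set_gripper(.8)
r.move_to([.5692,.2219,.215],down(np.pi+.171)); r.sleep(.2)
p,q=r.current_tool_pos(),r.current_ee_rot(); w=optics.get_image("wrist"); rc=handle(w,p,q); print(p,r.current_t())
c=rc[0]; a=(rc[2]+45)%90-45; 
assert abs(a-10)<6 and np.hypot(c[0]-.5692,c[1]-.2219)<.004
a=np.pi+np.radians((a+9.8)/2)
r.move_linear([c[0],c[1],.215],down(a)); r.move_linear([c[0],c[1],.134]); r.sleep(.2)
f0=r.current_contact_force(); r.set_gripper(0,60); r.sleep(.3)
print(a,c,"force",f0,r.current_contact_force(),r.current_torque(),r.current_finger_force(),r.current_opening(),r.current_tool_pos(),r.current_t())
p,q=r.current_tool_pos(),r.current_ee_rot(); w=optics.get_image("wrist"); np.savez("w3.npz",p=p,q=q,**w); cv2.imwrite("pics/w3.png",w["pixels"][:,:,::-1])
np.savez("grasp.npz",p=p,q=q,a=a)
E
```

```text
1396 [0.5675 0.2217 0.1654] ((0.5690314173698425, 0.22191141545772552), (0.020748605951666832, 0.019239341840147972), 10.357935905456543)
[0.56988927 0.22198871 0.21702745] 6.575
3.317503829567894 (0.5690314173698425, 0.22191141545772552) force [-0.21928886  0.24823802 -0.81036808] [-0.50514508 -5.82998836  2.91232502] [-1.24129239  0.14179596  0.01397895] 58.230961561203 0.2271598566535523 [0.56910198 0.2214165  0.13416154] 8.5083
```

View pics/w3.png

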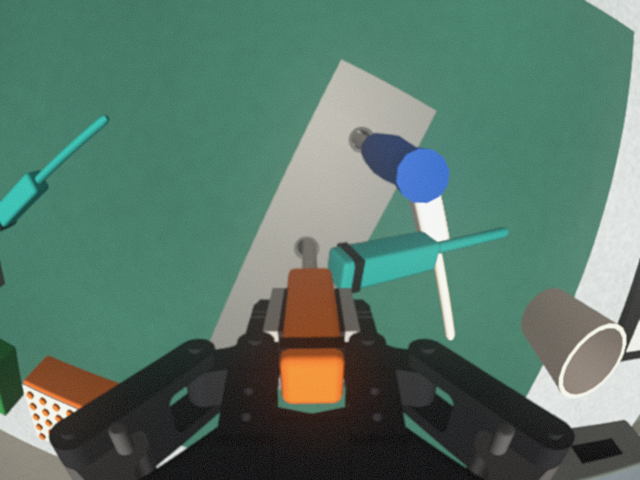

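The rod is held squarely between the pads, with its blade still in the hole at (305,245). There is a small side load of about 6 N in y, so I'll relieve it, lift, and look for the slot and the blade.

```bash
cat >> h.py <<'E'
def blade(w,p,q):
    W=wcloud(w,np.zeros(3),np.array([0,0,0,1.])); z=W[...,2]  # tool frame
    m=(w["depth"]>0)&(z>.055)&(z<.116)&(abs(W[...,1])<.025)&(abs(W[...,0])<.025)
    P=W[m]; out=[]
    for lo in(.055,.075,.095):
        s=P[(P[:,2]>=lo)&(P[:,2]<lo+.02)]
        if len(s)>5: out.append([len(s),s[:,2].mean().round(4),((s[:,1].min()+s[:,1].max())/2).round(4),np.ptp(s[:,1]).round(4),(np.percentile(s[:,0],90)).round(4)])
    return out
def slot(w,p,q,yaw=.128):
    W=wcloud(w,p,q); hsv=cv2.cvtColor(w["pixels"],cv2.COLOR_RGB2HSV)
    m=(hsv[...,0]<25)&(hsv[...,1]>100)&(abs(W[...,2]-.12)<.008)&(np.hypot(W[...,0]-.47,W[...,1]+.21)<.07)
    P=W[m]; rc=cv2.minAreaRect(P[:,:2].astype(np.float32)); b=cv2.boxPoints(rc)
    c=np.array(rc[0]); e=b[1]-b[0] if np.linalg.norm(b[1]-b[0])>np.linalg.norm(b[2]-b[1]) else b[2]-b[1]
    yw=np.degrees(np.arctan2(-e[0],e[1])); yw=(yw+90)%180-90
    # tab: dark points below deck within slot
    d=(W[...,2]<.1)&(W[...,2]>.06)&(w["depth"]>0)
    ex=np.array([np.cos(yaw),np.sin(yaw)]); ey=np.array([-ex[1],ex[0]]); L=W[...,:2]-c
    d&=(abs(L@ex)<.006)&(abs(L@ey)<.03)
    t=(L@ey)[d]; return c.round(4),rc[1],yw.round(2),m.sum(),np.median(P[:,2]).round(4),"tab",d.sum(),(t.min().round(4),t.max().round(4),np.percentile(W[...,2][d],[10,50,90]).round(4)) if d.any() else 0
E
python3 - <<'E'
from h import *
from cell import r, optics
p=np.array(r.current_tool_pos()); t=p.copy()
t=np.array([.5690,.2219,.1340])
for i in range(8):
    f=np.array(r.current_contact_force()); print(t[:2].round(4),f.round(2))
    if f[1]>-1.5: break
    t[1]-=.0005; r.move_linear(t); r.sleep(.1)
np.savez("ret.npz",t=t)
r.move_linear(t+[0,0,.19],vel=.12); print("lift",r.current_contact_force(),r.current_opening(),r.current_t())
r.move_to([.41,-.17,.33],down(np.pi+.128))
for i,pp in enumerate(([.41,-.17,.33],[.43,-.255,.33])):
    r.move_linear(pp); r.sleep(.25)
    p,q=r.current_tool_pos(),r.current_ee_rot(); w=optics.get_image("wrist"); np.savez(f"w4{i}.npz",p=p,q=q,**w); cv2.imwrite(f"pics/w4{i}.png",w["pixels"][:,:,::-1])
    print(p,slot(w,p,q)); print(blade(w,p,q),r.current_t())
E
```

```text
[0.569  0.2219] [-0.76 -5.7   4.27]
[0.569  0.2214] [-0.07 -4.76  4.3 ]
[0.569  0.2209] [-0.17 -2.23  5.25]
[0.569  0.2204] [-1.33  0.55  5.34]
lift [ 0.01385508  0.34861969 -0.55089091] 0.22629192158462821 11.3417
[ 0.41005747 -0.16995931  0.32999029] (array([ 0.4706, -0.212 ]), (0.021350549533963203, 0.07278454303741455), np.float32(7.12), np.int64(655), np.float64(0.1219), 'tab', np.int64(0), 0)
[[209, np.float64(0.0647), np.float64(-0.0018), np.float64(0.0079), np.float64(0.0065)], [147, np.float64(0.084), np.float64(-0.0019), np.float64(0.0081), np.float64(0.007)], [119, np.float64(0.1046), np.float64(-0.0017), np.float64(0.0072), np.float64(0.0075)]] 13.45
[ 0.42999224 -0.25445849  0.3301733 ] (array([ 0.4707, -0.21  ]), (0.020422477275133133, 0.0698213279247284), np.float32(7.34), np.int64(562), np.float64(0.1219), 'tab', np.int64(13), (np.float64(-0.0107), np.float64(0.0028), array([0.0897, 0.0906, 0.0913])))
[[206, np.float64(0.0651), np.float64(-0.0018), np.float64(0.0079), np.float64(0.0065)], [144, np.float64(0.0841), np.float64(-0.0018), np.float64(0.0081), np.float64(0.007)], [118, np.float64(0.1042), np.float64(-0.0017), np.float64(0.0072), np.float64(0.0075)]] 14.4833
```

View pics/w41.png

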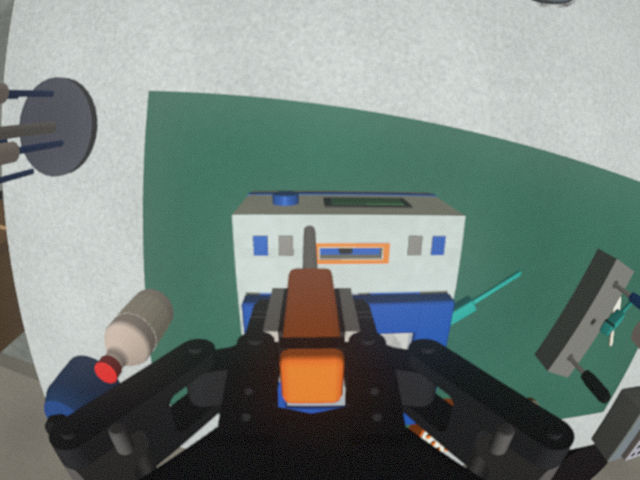

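The frame of the slot shows at (352,253) with the dark tab at (346,251). That puts the tab about 31 mm below the deck and 2–4 mm to the −y side of the slot's centre. I'll hover the tip just over the slot and compare tip and slot in one picture.

```bash
python3 - <<'E'
from h import *
from cell import r, optics
r.move_linear([.4744,-.2118,.275],vel=.15); r.move_linear([.4744,-.2118,.250],vel=.05); r.sleep(.3)
p,q=r.current_tool_pos(),r.current_ee_rot(); w=optics.get_image("wrist"); np.savez("w5.npz",p=p,q=q,**w)
print(p,slot(w,p,q)); print(blade(w,p,q),r.current_contact_force(),r.current_t())
im=w["pixels"][190:290,240:380]; cv2.imwrite("pics/w5.png",cv2.resize(im,(784,560),interpolation=cv2.INTER_CUBIC)[:,:,::-1])
E
```

```text
[ 0.47446991 -0.21182701  0.25018447] (array([ 0.4706, -0.2117]), (0.020628971979022026, 0.07343471050262451), np.float32(7.46), np.int64(1243), np.float64(0.1218), 'tab', np.int64(79), (np.float64(-0.0093), np.float64(0.0049), array([0.0894, 0.0901, 0.0909])))
[[207, np.float64(0.065), np.float64(-0.0018), np.float64(0.0079), np.float64(0.0064)], [146, np.float64(0.0842), np.float64(-0.0019), np.float64(0.0081), np.float64(0.007)], [115, np.float64(0.1045), np.float64(-0.0017), np.float64(0.0072), np.float64(0.0075)]] [-0.68016036 -0.50818114 -0.14056936] 16.1833
```

View pics/w5.png

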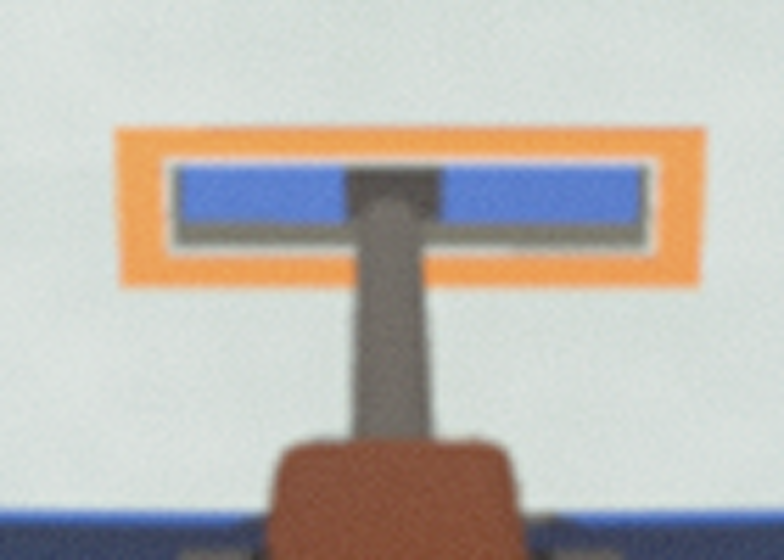

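The tip stands centrally over the slot, at about (393,205) in the crop, and right above the dark tab at (346–440). I'll go down under force guard, feel for the tab and watch for the lid moving.

```bash
cat > press.py <<'E'
from h import *
from cell import r, optics
f0=np.array(r.current_contact_force()); t=np.array([.4744,-.2118,.250]); con=None; ref=None; ok=False
def step(dz,v):
    t[2]-=dz; r.move_linear(t,vel=v); r.sleep(.04); return np.array(r.current_contact_force())-f0
def lid():
    return cv2.cvtColor(optics.get_image("scene")["pixels"],cv2.COLOR_RGB2GRAY)[130:230,185:310].astype(int)
while t[2]>.19:
    f=step(.002 if t[2]>.218 else .0006,.02)
    if t[2]<.22 or np.hypot(*f[:2])>2: print(t[2].round(4),np.round(r.current_tool_pos()[2],4),f.round(2),r.current_t())
    if np.hypot(*f[:2])>5: print("side");break
    if t[2]>.223 and f[2]>3: print("early");break
    if con is None and f[2]>1.8: con=t[2]; ref=lid()
    if con is not None:
        if con-t[2]>.003:
            d=abs(lid()-ref).mean(); print("   lid diff",d.round(2))
            if d>8: ok=True; break
        if f[2]>11.5 or con-t[2]>.0095: print("limit");break
print("open",ok,r.current_tool_pos(),r.current_contact_force(),r.current_t())
cv2.imwrite("pics/after.png",optics.get_image("scene")["pixels"][100:300,150:450,::-1])
E
python3 press.py
```

```text
0.22 0.2199 [ 1.78  0.75 -1.03] 20.5583
0.218 0.2179 [ 0.7   1.11 -0.44] 20.85
0.2174 0.2174 [ 0.41  1.08 -1.  ] 21.1417
0.2168 0.2168 [ 0.33  0.5  -0.89] 21.4333
0.2162 0.2162 [ 0.88  0.36 -0.39] 21.725
0.2156 0.2156 [0.91 0.1  0.58] 22.0167
0.215 0.215 [ 0.37  1.2  -0.3 ] 22.3083
0.2144 0.2144 [ 0.57  1.12 -0.06] 22.6
0.2138 0.2138 [ 0.22  0.99 -0.25] 22.8917
0.2132 0.2133 [0.59 0.95 0.41] 23.1833
0.2126 0.2127 [1.62 0.21 1.1 ] 23.475
0.212 0.212 [ 0.47 -0.07  2.57] 23.7667
0.2114 0.2114 [ 1.07 -0.61  3.62] 24.1083
0.2108 0.2108 [0.9  1.06 1.29] 24.4
0.2102 0.2102 [0.24 0.07 1.91] 24.6917
0.2096 0.2096 [ 0.3  -0.85  2.6 ] 24.9833
0.209 0.209 [0.23 0.2  3.38] 25.275
0.2084 0.2084 [ 0.75 -0.3   3.79] 25.5667
   lid diff 2.05
0.2078 0.2078 [-0.15  0.26  3.32] 25.9083
   lid diff 2.21
0.2072 0.2072 [-0.01  0.68  5.3 ] 26.25
   lid diff 2.36
0.2066 0.2066 [0.5  0.05 3.93] 26.5917
   lid diff 2.52
0.206 0.206 [0.16 0.06 4.74] 26.9333
   lid diff 2.68
0.2054 0.2055 [-0.22  0.13  5.81] 27.275
   lid diff 24.52
open True [ 0.47442706 -0.21181797  0.20549603] [-0.77964943 -0.36800161  5.17825985] 27.325
```

The lid sprang open after about 7 mm of press at about 6 N. Next I'll withdraw straight up and carry the rod back over its hole.

```bash
python3 - <<'E'
from h import *
from cell import r, optics
r.move_linear([.4744,-.2118,.335],vel=.1); r.move_linear([.45,-.05,.335],vel=.25)
t=np.load("ret.npz")["t"]; a=float(np.load("grasp.npz")["a"])
r.move_to(t+[0,0,.19],down(a)); r.move_linear(t+[0,0,.062],vel=.1); r.sleep(.2)
p,q=r.current_tool_pos(),r.current_ee_rot(); w=optics.get_image("wrist")
print(p,blade(w,p,q),r.current_contact_force(),r.current_t())
s=optics.get_image("scene")["pixels"][110:310,150:480]; im=w["pixels"][150:310,220:400]
cv2.imwrite("pics/w6.png",np.hstack([cv2.resize(im,(400,356)),cv2.resize(s,(400,356))])[:,:,::-1])
E
```

```text
[0.56912349 0.22042544 0.19636939] [[209, np.float64(0.0648), np.float64(-0.0018), np.float64(0.0079), np.float64(0.0065)], [149, np.float64(0.0841), np.float64(-0.002), np.float64(0.0082), np.float64(0.007)], [119, np.float64(0.1045), np.float64(-0.0017), np.float64(0.0072), np.float64(0.0076)]] [ 0.73314302  0.39315249 -1.15824965] 32.45
```

View pics/w6.png

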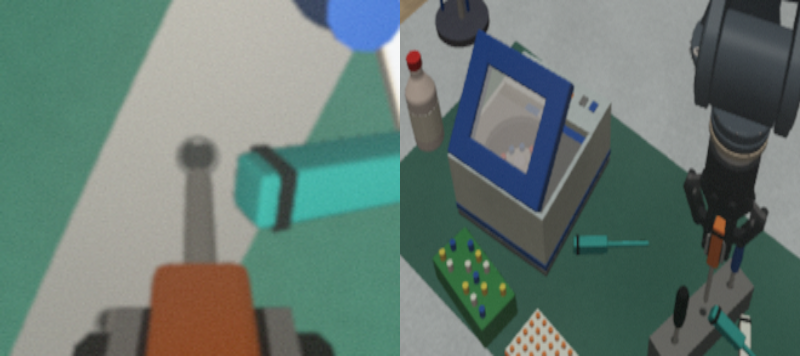

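The lid is fully open on the right of the picture. On the left the blade points at its own hole at (197,153), and the grip has not changed. I'll insert under force guard and release.

```bash
python3 - <<'E'
from h import *
from cell import r, optics
t=np.load("ret.npz")["t"].copy(); z0=t[2]; t[2]+=.062; f0=np.array(r.current_contact_force()); ok=True
while t[2]>z0+.0002:
    t[2]-=min(.004 if t[2]>z0+.006 else .001,t[2]-z0); r.move_linear(t,vel=.04); f=np.array(r.current_contact_force())-f0
    if np.linalg.norm(f)>3: print((t[2]-z0).round(4),f.round(2))
    if np.hypot(*f[:2])>8 or f[2]>8: ok=False; break
print(ok,r.current_tool_pos(),f.round(2),r.current_t())
if ok or t[2]<z0+.004:
    r.set_gripper(.7); r.sleep(.4); print(r.current_contact_force(),r.current_finger_force())
    r.move_linear(t+[0,0,.13],vel=.12); r.sleep(.3)
    p,q=r.current_tool_pos(),r.current_ee_rot(); w=optics.get_image("wrist"); W=wcloud(w,p,q); hsv=cv2.cvtColor(w["pixels"],cv2.COLOR_RGB2HSV)
    m=(hsv[...,0]<22)&(hsv[...,1]>130)&(W[...,2]>.157)&(W[...,2]<.19)&(np.hypot(W[...,0]-.569,W[...,1]-.222)<.03)
    print(m.sum(),W[m].mean(0).round(4),cv2.minAreaRect(W[m][:,:2].astype(np.float32)),r.current_contact_force(),r.current_t())
    cv2.imwrite("pics/w7.png",w["pixels"][:,:,::-1])
E
```

```text
0.0 [-0.24 -0.25  3.65]
True [0.56914876 0.22044417 0.13425445] [-0.24 -0.25  3.65] 37.5
[-0.31380341 -0.3428878   0.51062964] 0.0
923 [0.5716 0.2132 0.1654] ((0.5724732279777527, 0.21327167749404907), (0.019670285284519196, 0.019536904990673065), 12.980144500732422) [0.45426436 0.36669611 0.09892761] 39.95
```

The rod is home: its top is at the original height of 165.4 mm. It leans about 9 mm at the top within the hole's play, which is inside the limits. Handing in.

```bash
python3 - <<'E'
from cell import r
print(r.hand_in(),r.current_t())
E
```

```text
the job is handed in; nothing more can be done
the job is handed in; nothing more can be done
```

The centrifuge lid is open, with the tab pressed at about 6 N, and the release rod is fully home in its own hole, leaning slightly within the hole's play. I handed the job in at about 40 s; no verdict was returned.

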